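# Fetch the spirit level from under the tools in the till

### The job

I need the spirit level to check the small wooden shelf, but it stands in the well of the wooden tool till underneath two spanners and a pair of pliers that lie across it. First lay all three tools aside on the rubber mat, then stand the level upright on its edge, lengthways on the middle of the shelf's top, and after that lay each tool back across the till in the very notch and position where it was. Leave the jar of screws and the tape measure where they stand.

Things in the scene. Friction and masses are not known exactly. Their poses are not given: they have to be found in the camera images.
- till: open wooden tool till, fixed, 276 (x) x 124 (y) mm; origin: centre of underside. One well, 252 x 100 mm, floor 8 mm up. Its long walls (12 mm, at y = -56, +56 mm) are rails with three notches each, 72 mm wide, at x = -84, 0, +84 mm, notch floor 62 mm up, rounded teeth between to 74 mm. Tools lie along y across both rails. Strips 8 mm high, 26 mm apart on the well's floor keep the level upright.
- mat: dark ribbed rubber bench mat lying flat, fixed, 250 mm (x) by 190 mm (y) and 5 mm thick; origin at the centre of its underside. The side area for the three tools: each tool's middle must lie on it.
- shelf: small pale wooden shelf, fixed to the bench, standing on two end pieces; its top board is 290 mm long (its x axis), 90 mm wide (its y axis), flat, its upper face 60 mm above the bench. Origin below the middle of the top board, at bench height.
- level: torpedo spirit level (blue sides, pale metal edges seen from above), a bar 232 mm long (its y axis), 22 mm thick (its x axis) and 48 mm high (z), loose, 0.15 to 0.31 kg; origin at the centre of its lower edge face. It starts upright on the till's floor (8 mm up), along the till's x axis, below the tools.
- big_spanner: the longer of two steel adjustable spanners, loose, lying flat: 196 mm long (its y axis, the jaws at -y), 50 mm wide over the jaws, 14 mm thick at the worm, about 10 mm elsewhere; about 0.2 to 0.4 kg. Origin at the middle of its length, on its underside. It balances 11 mm toward the jaws; the shank is 19 mm wide there.
- small_spanner: the shorter of two steel adjustable spanners, loose, lying flat: 157 mm long (its y axis, the jaws at -y), 40 mm wide over the jaws, 14 mm thick at the worm, about 10 mm elsewhere; about 0.15 to 0.32 kg. Origin at the middle of its length, on its underside. It balances 10 mm toward the jaws; the shank is 15 mm wide there.
- pliers: pliers with red handles, shut, loose, lying flat: 173 mm long (its y axis, the jaws at -y), 54 mm wide over the handles, 12 mm thick; about 0.15 to 0.3 kg. Origin at the middle of its length, on its underside; it balances there, 40 mm wide over both limbs (tapering); 20 mm toward the handles it is 49 mm wide with nearly parallel sides.
- screw_jar: clear jar of screws with a red lid, loose, 65 mm across and 99 mm high; a bystander. Origin at the centre of its underside.
- tape_measure: yellow tape measure, loose, 74 x 71 x 36 mm; a bystander. Origin at the centre of its underside.

How it is judged (in metres and radians):
On the way, in this order (a step that is already met when the one before it is completed fails the run):
1. both spanners and the pliers lie at rest on the rubber mat, the level still in the till (x of big_spanner in the frame of mat between -0.125 and 0.125 m and y of big_spanner in the frame of mat between -0.095 and 0.095 m and z of each of big_spanner, small_spanner, pliers in the frame of mat below 0.014 m and linear speed of each of big_spanner, small_spanner, pliers below 0.02 m/s and angular speed of each of big_spanner, small_spanner, pliers below 0.2 rad/s and x of small_spanner in the frame of mat between -0.125 and 0.125 m and y of small_spanner in the frame of mat between -0.095 and 0.095 m and x of pliers in the frame of mat between -0.125 and 0.125 m and y of pliers in the frame of mat between -0.095 and 0.095 m and distance of level from where it was at the start of the episode below 0.03 m), for 0.2 s.
2. the level stands upright along the middle of the shelf, let go and at rest (x of level in the frame of shelf between -0.025 and 0.025 m and y of level in the frame of shelf between -0.012 and 0.012 m and z of level in the frame of shelf between 0.056 and 0.064 m and angle between level's own z axis and vertical below 0.1 rad and angle between the y axis of level and the x axis of shelf, either way round below 0.12 rad and linear speed of level below 0.02 m/s and angular speed of level below 0.2 rad/s and contact force between the fingers and level below 0.1 N), for 0.3 s.
At the end, for the whole second after the job is handed in: The level stands upright on the shelf, within 12 mm of its middle line, 25 mm of mid-length and 0.12 rad; the spanners and pliers lie flat across the till, each within 15 mm of where it started and 0.2 rad of square across it (either end forward); all at rest (x of level in the frame of shelf between -0.025 and 0.025 m and y of level in the frame of shelf between -0.012 and 0.012 m and z of level in the frame of shelf between 0.056 and 0.064 m and angle between level's own z axis and vertical below 0.1 rad and angle between the y axis of level and the x axis of shelf, either way round below 0.12 rad and linear speed of each of level, big_spanner, small_spanner, pliers below 0.02 m/s and angular speed of each of level, big_spanner, small_spanner, pliers below 0.2 rad/s and distance of each of big_spanner, small_spanner, pliers from where it was at the start of the episode below 0.015 m and angle between the y axis of each of big_spanner, small_spanner, pliers and the y axis of till, either way round below 0.2 rad and angle between each of big_spanner, small_spanner, pliers's own z axis and vertical below 0.15 rad); the robot touches nothing.
It fails at once if the jar of screws was pushed or knocked over (distance of screw_jar from where it was at the start of the episode above 0.02 m or angle between screw_jar's own z axis and vertical above 0.3 rad).
It fails at once if the tape measure was pushed (distance of tape_measure from where it was at the start of the episode above 0.02 m).
It also fails if it takes over 147 s, if anything falls off the work surface, if the arm or the gripper's body presses on something with over 40 N, if the wrist force passes 120 N, or if a joint passes its speed limit or range.

### The arm

A 7-joint arm with a two-finger parallel gripper is mounted at the origin on a cart in front of the work surface, level with it; the furniture and walls round the work are solid. World frame = base frame: x ahead of the robot, y to its left, z up, the work surface at z = 0. Lengths are in mm, angles in rad, forces in N, time in s.
With the tool pointing down it reaches from about 400 to 850 mm from the base axis. Payload 4.5 kg.
Tool frame: the origin (TCP) lies at the very end of the fingers, on their centre line; the grasp point (between the pads) lies 19 mm behind it; z points along the fingers, y is the line along which they close (so a half turn about z gives the same grasp; the last joint's range is limited). The gripper opens to 88 mm and grips with 3 to 60 N. Pads are 18 mm wide; open, the fingers measure 123 mm over their backs; the gripper's body (75 mm by 187 mm) begins 45 mm behind the grasp point.
Start: joints at [-1.127, 0.689, -0.195, 1.565, 0.157, 0.902, -0.215], TCP at [249, 573.282, 238.743] pointing down, gripper open.
Joint ranges: [-3.01, 3.01], [-0.46, 2.08], [-1.47, 1.51], [0.13, 2.56], [-1, 4.14], [0.04, 2.09], [-2.66, 2.66]. Speed limits (rad/s): [2.57, 2.57, 3.14, 3.14, 3.14, 3.14, 3.14].

### API

Orientations are given as a rotation vector (axis times angle).
In Python, from plant import state, eyes, workorder gives the robot as it stands. The module is installed in compiled form; this text tells all that it offers.
- The arm moves only by the tool play_rows, never from a script. Its argument "targets" is a list of rows, each a list of 5 numbers: the shift along the world's x, y, z in cm, then the turn about the world's z in rad, then the opening, from 0 (shut) to 1 (fully open). A call has 1 to 5 rows; each row is the pose to reach, as a shift and turn from the pose commanded when the call began; what a row does not reach only later rows make up. A row lasts 1/8 s, in which the tool goes at most 62.5 mm and 10.7 degrees, less where a joint would pass 70% of its speed; a pose out of reach is approached as far as the arm can. A call with a gripper value outside its range is refused whole. The fingers move at their own pace and stop on an object; the grip force is fixed at half the most. Time passes only in rows, so rows that repeat a pose let the fingers close. It gives the time, the measured TCP pose, the force, the opening and the grip force at its end, in the units of the state.
- state(): the state, without advancing time (a new reading comes with each control period).
- eyes.read_camera(name): name is "side" or "top" or "wrist"; returns a dict with "color" (420x560x3 uint8, red, green, blue), "intrinsics" (3x3 intrinsics, pixels), "pose" (4x4, takes a point from camera to world coordinates). Camera axes: x right, y down, z forward; pixel columns grow to the right and rows downward; lengths in mm; the calibration is good to about 2 mm. A picture is of the moment at which its call begins. There is no depth.
- workorder.close_job(): hands the job in; it is judged then, once.
Trained networks look in the newest picture that a camera, given by its name, has taken for a name from the list of things; names that differ only in an ending like _2 or _b are one class to them, and where a whole thing is asked for, a point or a joint stands for the part that bears it (a point fixed in the world has none). Each returns a list of dicts, best first, with "p" (0 to 1); they miss things now and then, are a little off and sometimes report something else, mostly with a low value. They report only what shows in the picture. A call takes as long as a camera call.
- eyes.boxes_of(camera, query): "extent" ([left, top, width, height] in pixels, round what is visible of it).
- eyes.spot_point(camera, query): "location" ([column, row] in pixels: a listed point, or the origin of a listed thing).
The state is a dict: "clock": time; "joints": joint angles; "joint_velocities": joint speeds; "effort": joint torques, N m; "ee_pos": TCP position; "tcp_rot": TCP orientation; "force": force on the tool from outside, world axes, zero at the start; "ft_torque": the same for the moment, N m; "gripper_width": finger opening in mm; "gripper_force": force on a finger pad.
Only numpy, scipy, OpenCV 4.12 (cv2) and the standard library are available. Lean on these libraries where they do the work, as an engineer would, in place of code of your own. Each camera call takes 0.05 s, during which the arm holds its last target. There are 200 camera calls.

## Working session

There is one attempt and no reset: what is moved stays moved. The work goes in short steps, Python scripts to look and compute and a tool call to move; the robot and the scene stay as the last step left them, time stands still between calls to the robot, and variables do not carry over. Pictures are saved under pics/ and viewed, at most 14 in all, crops included, and the job is handed in when it is done.

Besides the shell and the picture viewer there is one more tool, called after "Call:" as a command line: name --pt "numbers of a row" for each row, then --argument value for the rest. play_rows: Moves the arm, as the interface text tells. Its arguments: {"type":"object","properties":{"targets":{"type":"array"}},"required":["targets"]}

```bash
mkdir -p pics; cat > h.py <<'E'
import numpy as np, cv2
from plant import state, eyes, workorder
def snap(c,name=None):
    r=eyes.read_camera(c)
    if name: cv2.imwrite(f'pics/{name}.png',cv2.cvtColor(r['color'],cv2.COLOR_RGB2BGR))
    return r
def ray(r,px,z):
    K=np.array(r['intrinsics']);T=np.array(r['pose'])
    d=T[:3,:3]@np.linalg.solve(K,[px[0],px[1],1]);o=T[:3,3]
    return o+d*(z-o[2])/d[2]
def proj(r,p):
    K=np.array(r['intrinsics']);T=np.array(r['pose'])
    c=T[:3,:3].T@(np.array(p)-T[:3,3]);q=K@c;return q[:2]/q[2]
E
python3 - <<'E'
from h import *
np.set_printoptions(precision=1,suppress=True)
print(state())
Z=dict(till=0,mat=0,shelf=0,level=8,big_spanner=62,small_spanner=62,pliers=62,screw_jar=0,tape_measure=0)
for c in ('top','side'):
    r=snap(c,c+'0')
    print(c,np.array(r['pose']),np.array(r['intrinsics']))
    for n,z in Z.items():
        for d in eyes.spot_point(c,n)[:2]: print(n,round(d['p'],2),np.array(d['location']),ray(r,d['location'],z))
        for d in eyes.boxes_of(c,n)[:1]: print('   box',round(d['p'],2),np.array(d['extent']))
E
```

```text
{'clock': 0.0, 'joints': array([-1.1,  0.7, -0.2,  1.6,  0.2,  0.9, -0.2]), 'joint_velocities': array([-0., -0.,  0.,  0., -0.,  0., -0.]), 'effort': array([  0. , -52.8,  -1.3, -15.3,  -0.1,   0. ,   0. ]), 'ee_pos': array([248.8, 572.6, 237.9]), 'tcp_rot': array([-0.6, -3.1,  0. ]), 'force': array([ 0.1, -0.2,  0.3]), 'ft_torque': array([ 0., -0., -0.]), 'gripper_force': 0.0, 'gripper_width': 88.0292924167744}
top [[   0.    -1.     0.1  550.3]
 [  -1.    -0.     0.   -17.9]
 [  -0.    -0.1   -1.  1072.7]
 [   0.     0.     0.     1. ]] [[441.7   0.  280.2]
 [  0.  441.7 212.3]
 [  0.    0.    1. ]]
till 0.97 [294.1 223.1] [605.6 -25.5   0. ]
   box 0.73 [263.7 163.5  52.4 116.1]
mat 0.81 [401.7 259.4] [ 524.5 -285.7    0. ]
   box 0.91 [360.7 208.8  80.7 106.3]
shelf 0.78 [172.1 238.3] [561.4 271.    0. ]
   box 0.95 [138.  174.3  61.6 131.1]
level 0.74 [287.2 220.2] [611.8  -8.6   8. ]
   box 0.65 [283.5 173.4  11.1 100.7]
big_spanner 0.68 [287.2 184.7] [690.6  -7.2  62. ]
big_spanner 0.36 [346.5 144.3] [ 787.8 -142.1   62. ]
   box 0.72 [247.  176.1  85.7  24. ]
small_spanner 0.
[... 561 characters left out ...]
 125.7  58.8]
mat 0.88 [268.2 322.1] [ 514.  -278.9    0. ]
   box 0.58 [200.6 281.1 153.   93.2]
shelf 0.67 [244.3 196.3] [553.1 257.    0. ]
shelf 0.21 [280.6 237.3] [606.1   8.2   0. ]
   box 0.61 [193.7 170.5 101.5  27.7]
level 0.55 [281.9 234.9] [608.7   6.1   8. ]
   box 0.92 [235.  214.1  98.   22.7]
big_spanner 0.67 [313.9 214.5] [686.5  -1.3  62. ]
   box 0.63 [299.3 192.9  36.9  41.5]
small_spanner 0.68 [279.8 219. ] [598.8  -7.6  62. ]
   box 0.91 [270.9 202.1  29.6  31.7]
pliers 0.58 [252.4 219.4] [533.9   2.8  62. ]
   box 0.63 [234.1 200.5  24.6  39.6]
   box 0.56 [367.7 217.3  31.3  53.6]
tape_measure 0.78 [331.7 208.6] [786.  131.9   0. ]
   box 0.91 [319.8 195.4  29.3  16.4]
```

```bash
python3 - <<'E'
import cv2
a=cv2.imread('pics/top0.png')[100:340,120:460]; cv2.imwrite('pics/t0c.png',cv2.resize(a,None,fx=2.35,fy=2.35,interpolation=cv2.INTER_CUBIC))
a=cv2.imread('pics/side0.png')[150:400,180:420]; cv2.imwrite('pics/s0c.png',cv2.resize(a,None,fx=2.4,fy=2.4,interpolation=cv2.INTER_CUBIC))
E
```

```text
(no output)
```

View pics/t0c.png

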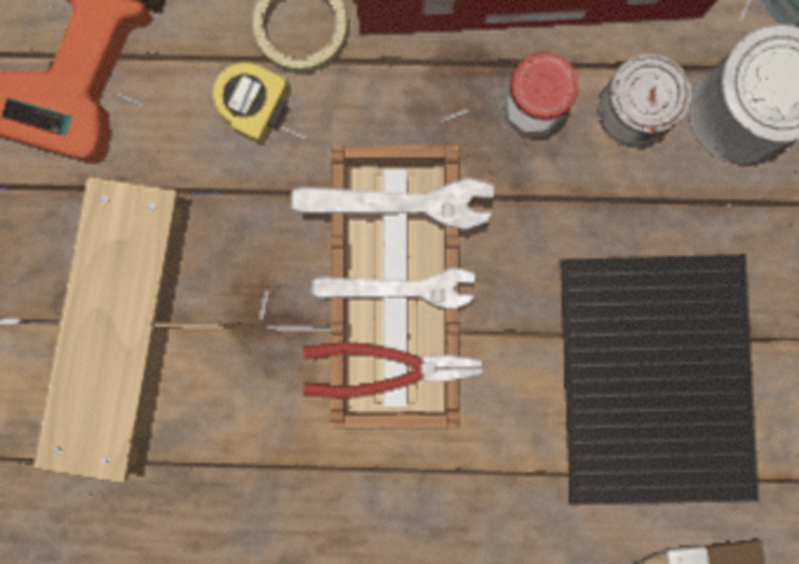

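View pics/s0c.png

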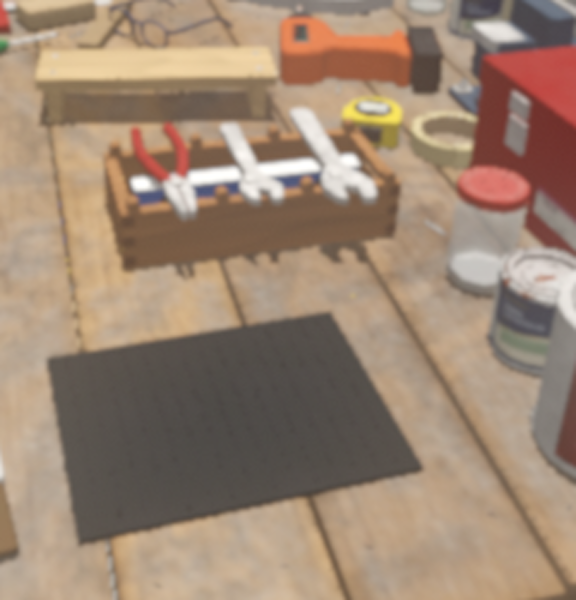

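```bash
python3 - <<'E'
from h import *
from scipy.spatial.transform import Rotation as R
np.set_printoptions(precision=1,suppress=True)
r=snap('top'); im=r['color'].astype(int)
def W(c,z): return ray(r,(c[0]/2.35+120-.3,c[1]/2.35+100-.3),z)
print('till',[W(c,70)[:2] for c in [(332,147),(460,147),(332,428),(460,428)]])
print('shelf',[W(c,60)[:2] for c in [(88,179),(177,190),(36,467),(125,481)]])
print('mat',[W(c,5)[:2] for c in [(561,259),(745,255),(570,503),(758,499)]])
hsv=cv2.cvtColor(r['color'],cv2.COLOR_RGB2HSV).astype(int)
white=((hsv[...,1]<40)&(hsv[...,2]>150)); red=((hsv[...,1]>120)&((hsv[...,0]<8)|(hsv[...,0]>172)))
def rng(n,box,mask,z):
    l,t,w,h=[int(round(v)) for v in box]; m=np.zeros_like(mask);m[t-3:t+h+3,l-3:l+w+3]=mask[t-3:t+h+3,l-3:l+w+3]
    ys,xs=np.nonzero(m)
    # per-column centre & width
    for x in range(xs.min(),xs.max()+1,4):
        y=ys[xs==x]
        if len(y): a=ray(r,(x,y.min()-.5),z);b=ray(r,(x,y.max()+.5),z); print(n,'y',round(a[1],1),'x',round((a[0]+b[0])/2,1),'w',round(a[0]-b[0],1))
rng('big',[247,176.1,85.7,24],white,72); rng('small',[257.6,216,62.6,16.2],white,72); rng('pl',[249.7,243.6,76.7,27.5],red|white,72)
m=np.zeros_like(white); m[165:280,280:297]=white[165:280,280:297]
for row in (172,174,205,235,240,271,273):
    xs=np.nonzero(m[row])[0]
    if len(xs): print('lev',row,ray(r,((xs.min()+xs.max())/2,row),56)[:2],len(xs))
ys=np.nonzero(m[:,288])[0];print(ys.min(),ys.max(),ray(r,(288,ys.min()-.5),56),ray(r,(288,ys.max()+.5),56))
s=state();M=R.from_rotvec(s['tcp_rot']).as_matrix();print(M, 'yaw of tool y',np.arctan2(M[1,1],M[0,1]))
w=snap('wrist','w0');print(w['pose'])
E
```

```text
till [array([740.2,  54.3]), array([742.8, -70.8]), array([467.8,  46.6]), array([471.1, -75.9])]
shelf [array([705.1, 296.2]), array([696. , 207.2]), array([421.8, 334.1]), array([410.8, 246.5])]
mat [array([ 640.9, -180. ]), array([ 649.3, -367.7]), array([ 393.9, -191.9]), array([ 403.2, -380.2])]
big y 91.8 x 687.6 w 18.4
big y 82.7 x 687.8 w 23.0
big y 73.6 x 688.0 w 23.0
big y 64.4 x 688.2 w 23.0
big y 55.2 x 688.4 w 23.0
big y 46.0 x 686.3 w 23.0
big y 36.9 x 687.6 w 20.7
big y 27.7 x 687.8 w 20.7
big y 18.6 x 686.9 w 23.0
big y 9.4 x 687.0 w 18.4
big y 0.7 x 682.7 w 68.9
big y -8.4 x 682.9 w 68.9
big y -17.6 x 683.1 w 68.9
big y -27.2 x 686.7 w 20.7
big y -36.4 x 686.9 w 16.1
big y -45.4 x 685.9 w 27.6
big y -54.4 x 685.0 w 34.4
big y -63.5 x 686.4 w 41.3
big y -72.5 x 687.7 w 48.2
big y -81.6 x 687.9 w 48.2
big y -90.8 x 689.2 w 41.3
big y -99.9 x 690.6 w 34.4
small y 64.1 x 602.3 w 20.5
small y 55.0 x 603.6 w 18.2
small y 45.9 x 603.9 w 18.2
small y 36.8 x 604.1 w 18.2
small y 27.7 x 603.1 w 15.9
small y 18.6 x 603.4 w 15.9
small y 9.5 x 603.6 w 15.9
small y 0.8 x 600.4 w 4
[... 441 characters left out ...]
 y 12.4 x 524.5 w 47.1
pl y 3.3 x 524.7 w 42.6
pl y -5.3 x 526.1 w 71.8
pl y -14.3 x 526.3 w 71.8
pl y -23.8 x 526.5 w 31.4
pl y -33.0 x 526.7 w 22.4
pl y -41.9 x 528.1 w 24.7
pl y -50.9 x 528.3 w 24.7
pl y -59.9 x 528.5 w 24.7
pl y -69.0 x 528.8 w 20.2
pl y -78.0 x 529.0 w 20.2
pl y -87.0 x 529.2 w 15.7
lev 172 [721.2  -7.1] 10
lev 174 [716.5  -7.2] 10
lev 205 [644.2  -8.9] 10
lev 235 [575.  -10.5] 10
lev 240 [563.5 -10.8] 10
lev 271 [492.8 -12.5] 10
172 272 [722.4  -8.2  56. ] [489.4 -13.7  56. ]
[[-0.9  0.4  0. ]
 [ 0.4  0.9  0. ]
 [-0.   0.  -1. ]] yaw of tool y 1.1610170948570513
[[  0.4   0.9   0.3 177. ]
 [  0.9  -0.4  -0.1 604.8]
 [ -0.    0.3  -1.  384.7]
 [  0.    0.    0.    1. ]]
```

Call:
play_rows --pt "2.7 -5.5 0 -0.12 0.75" --pt "5.4 -11 -1 -0.24 0.75" --pt "8.1 -16.5 -2 -0.36 0.75" --pt "10.8 -22 -3 -0.48 0.75" --pt "13.5 -27.5 -4 -0.6 0.75"

```text
clock: 2.62
ee_pos: [384.9, 296.8, 198.8]
tcp_rot: [1.524, 2.746, 0.002]
force: [-0.3, 0.9, 0.3]
gripper_width: 65.9
gripper_force: 0.0
```

Call:
play_rows --pt "2.7 -5.5 -1 -0.12 0.75" --pt "5.4 -11 -2 -0.24 0.75" --pt "8.1 -16.5 -3 -0.36 0.75" --pt "10.8 -22 -4 -0.48 0.75" --pt "13.5 -27.5 -5 -0.53 0.75"

```text
clock: 3.25
ee_pos: [520.1, 21.7, 148.6]
tcp_rot: [2.188, 2.253, 0.001]
force: [1.9, 0.2, -0.5]
gripper_width: 66.0
gripper_force: 0.0
```

Call:
play_rows --pt "0.6 -1.0 0 0 0.75" --pt "0.6 -1.0 0 0 0.75" --pt "0.6 -1.0 0 0 0.75"

```text
clock: 3.62
ee_pos: [524.4, 15.6, 148.9]
tcp_rot: [-2.182, -2.258, -0.001]
force: [0.1, -0.2, 0.6]
gripper_width: 66.1
gripper_force: 0.0
```

```bash
python3 - <<'E'
from h import *
from scipy.spatial.transform import Rotation as R
np.set_printoptions(precision=2,suppress=True)
s=state();M=R.from_rotvec(s['tcp_rot']).as_matrix();print(s['ee_pos'],np.arctan2(M[1,1],M[0,1]),s['joints'])
w=snap('wrist','w1');print(w['pose'],proj(w,s['ee_pos']),proj(w,[525,13,68]),proj(w,[525,-8,68]))
for n in ('pliers','small_spanner','big_spanner'):
    for d in eyes.spot_point('wrist',n)[:2]: print(n,d['p'],ray(w,d['location'],62))
E
```

```text
[524.45  15.64 148.93] 0.03436651486016518 [-0.12  0.7   0.    1.96 -0.    0.49 -0.08]
[[  1.     0.03   0.01 521.56]
 [  0.03  -0.95  -0.3   93.96]
 [ -0.     0.3   -0.95 295.01]
 [  0.     0.     0.     1.  ]] [279.78 266.96] [280.28 218.53] [279.32 244.07]
small_spanner 0.86 [606.   -11.38  62.  ]
big_spanner 0.75 [687.61  -8.8   62.  ]
big_spanner 0.59 [605.06  -9.06  62.  ]
```

View pics/w1.png

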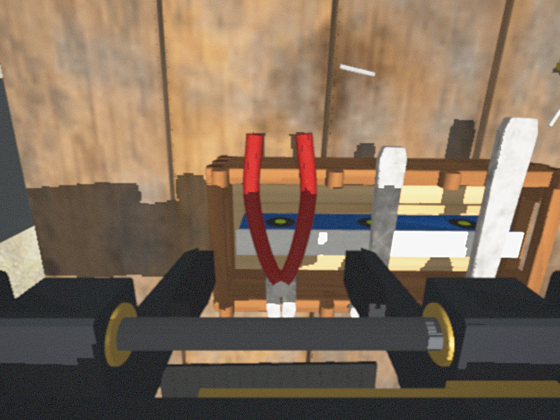

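Call:
play_rows --pt "0 0 -4.3 0 0.75" --pt "0 0 -8.6 0 0.75" --pt "0 0 -8.6 0 0.75" --pt "0 0 -8.6 0 0.5" --pt "0 0 -8.6 0 0"

```text
clock: 4.45
ee_pos: [525.4, 13.5, 64.2]
tcp_rot: [2.186, 2.255, 0.002]
force: [0.6, -0.8, -0.5]
gripper_width: 49.3
gripper_force: 29.8
```

Call:
play_rows --pt "0 0 0 0 0" --pt "0 0 0 0 0" --pt "0 0 0 0 0" --pt "0 0 0 0 0"

```text
clock: 4.95
ee_pos: [525.4, 13.5, 64.0]
tcp_rot: [2.186, 2.255, 0.002]
force: [-1.1, 0.4, 8.0]
gripper_width: 49.2
gripper_force: 29.8
```

Call:
play_rows --pt "0 0 2 0 0" --pt "0 0 5 0 0" --pt "0 -2 6 0 0" --pt "-1 -7 6 0 0" --pt "-2.5 -12 6 0 0"

```text
clock: 5.58
ee_pos: [500.2, -107.8, 123.3]
tcp_rot: [2.184, 2.256, 0.001]
force: [0.1, -1.1, -2.5]
gripper_width: 49.2
gripper_force: 29.8
```

Call:
play_rows --pt "-2 -5 0 0 0" --pt "-4 -10 0 0 0" --pt "-5.8 -14.8 -4 0 0" --pt "-5.8 -14.8 -8 0 0" --pt "-5.8 -14.8 -8 0 0"

```text
clock: 6.2
ee_pos: [439.8, -254.3, 40.8]
tcp_rot: [-2.184, -2.251, 0.003]
force: [0.1, 0.2, -2.0]
gripper_width: 49.4
gripper_force: 29.8
```

Call:
play_rows --pt "0 0 -2 0 0" --pt "0 0 -3.2 0 0" --pt "0 0 -3.6 0 0" --pt "0 0 -3.6 0 0" --pt "0 0 -3.6 0 0"

```text
clock: 6.82
ee_pos: [442.6, -254.7, 7.4]
tcp_rot: [2.186, 2.255, 0.001]
force: [0.5, 1.4, -0.7]
gripper_width: 49.1
gripper_force: 29.8
```

Call:
play_rows --pt "0 0 0 0 0.75" --pt "0 0 0 0 0.75" --pt "0 0 0 0 0.75" --pt "0 0 6 0 0.75" --pt "0 0 11.6 0 0.75"

```text
clock: 7.45
ee_pos: [441.4, -254.5, 123.3]
tcp_rot: [-2.185, -2.254, 0.001]
force: [0.8, -0.6, -0.7]
gripper_width: 66.0
gripper_force: 0.0
```

Call:
play_rows --pt "3.4 5 0 0 0.5" --pt "6.8 9.9 0 0 0.5" --pt "10.2 14.8 0 0 0.5" --pt "13.6 19.7 0 0 0.5" --pt "16.2 23.5 0 0 0.5"

```text
clock: 8.07
ee_pos: [605.1, -16.8, 122.7]
tcp_rot: [-2.184, -2.258, -0.001]
force: [0.3, 0.5, 0.1]
gripper_width: 44.2
gripper_force: 0.0
```

Call:
play_rows --pt "0 0 -2 0 0.5" --pt "0 0 -5 0 0.5" --pt "0 0 -6 0 0.5" --pt "0 0 -6 0 0.5" --pt "0 0 -6 0 0"

```text
clock: 8.7
ee_pos: [604.7, -19.9, 63.7]
tcp_rot: [2.186, 2.254, 0.002]
force: [-0.0, 0.1, 0.3]
gripper_width: 36.2
gripper_force: 0.0
```

Call:
play_rows --pt "0 0 0 0 0" --pt "0 0 0 0 0" --pt "0 0 0 0 0" --pt "0 0 0 0 0"

```text
clock: 9.2
ee_pos: [604.2, -19.8, 63.3]
tcp_rot: [2.187, 2.255, 0.001]
force: [-1.1, 0.5, 5.7]
gripper_width: 14.2
gripper_force: 30.0
```

Call:
play_rows --pt "0 0 2 0 0" --pt "0 0 5 0 0" --pt "0 -2 6 0 0" --pt "-1 -7 6 0 0" --pt "-2.5 -12 6 0 0"

```text
clock: 9.82
ee_pos: [578.5, -142.8, 122.8]
tcp_rot: [2.186, 2.255, -0.001]
force: [-0.1, -0.5, -2.3]
gripper_width: 14.3
gripper_force: 29.9
```

Call:
play_rows --pt "-2 -5 0 0 0" --pt "-4 -10 0 0 0" --pt "-5.8 -14.8 -4 0 0" --pt "-5.8 -14.8 -8 0 0" --pt "-5.8 -14.8 -8 0 0"

```text
clock: 10.45
ee_pos: [517.2, -288.5, 40.0]
tcp_rot: [-2.185, -2.248, 0.005]
force: [0.5, -0.1, -2.8]
gripper_width: 14.2
gripper_force: 29.9
```

Call:
play_rows --pt "0 0 -2 0 0" --pt "0 0 -3.2 0 0" --pt "0 0 -3.6 0 0" --pt "0 0 -3.6 0 0" --pt "0 0 -3.6 0 0"

```text
clock: 11.08
ee_pos: [521.5, -287.8, 7.2]
tcp_rot: [2.185, 2.255, 0.0]
force: [-0.5, -0.3, -1.7]
gripper_width: 14.1
gripper_force: 29.9
```

Call:
play_rows --pt "0 0 0 0 0.5" --pt "0 0 0 0 0.5" --pt "0 0 0 0 0.5" --pt "0 0 6 0 0.5" --pt "0 0 11.6 0 0.5"

```text
clock: 11.7
ee_pos: [520.6, -287.6, 123.5]
tcp_rot: [-2.186, -2.255, 0.001]
force: [0.5, -0.7, 0.1]
gripper_width: 43.8
gripper_force: 0.0
```

Call:
play_rows --pt "3 5 0 0 0.5" --pt "6 10 0 0 0.5" --pt "9 15 0 0 0.5" --pt "12 20 0 0 0.5" --pt "15 25 0 0 0.5"

```text
clock: 12.32
ee_pos: [671.8, -36.1, 122.9]
tcp_rot: [2.186, 2.255, -0.0]
force: [-0.2, -0.5, -0.4]
gripper_width: 44.1
gripper_force: 0.0
```

Call:
play_rows --pt "1.6 2.1 0 0 0.5" --pt "1.6 2.1 -2 0 0.5" --pt "1.6 2.1 -5 0 0.5" --pt "1.6 2.1 -6 0 0.5" --pt "1.6 2.1 -6 0 0.5"

```text
clock: 12.95
ee_pos: [685.6, -18.5, 61.6]
tcp_rot: [-2.188, -2.253, 0.004]
force: [0.2, 0.1, -0.3]
gripper_width: 44.2
gripper_force: 0.0
```

Call:
play_rows --pt "0 0 0 0 0" --pt "0 0 0 0 0" --pt "0 0 0 0 0" --pt "0 0 0 0 0"

```text
clock: 13.45
ee_pos: [687.5, -16.8, 63.6]
tcp_rot: [2.186, 2.255, 0.001]
force: [-0.1, 0.3, 2.8]
gripper_width: 18.2
gripper_force: 29.8
```

Call:
play_rows --pt "0 0 2 0 0" --pt "0 0 5 0 0" --pt "0 -2 6 0 0" --pt "-1 -7 6 0 0" --pt "-2.5 -12 6 0 0"

```text
clock: 14.08
ee_pos: [661.4, -139.9, 122.8]
tcp_rot: [2.186, 2.255, -0.002]
force: [0.6, -1.2, -2.2]
gripper_width: 18.2
gripper_force: 29.7
```

Call:
play_rows --pt "-2 -5 0 0 0" --pt "-4 -10 0 0 0" --pt "-5.8 -14.8 -4 0 0" --pt "-5.8 -14.8 -8 0 0" --pt "-5.8 -14.8 -8 0 0"

```text
clock: 14.7
ee_pos: [599.7, -285.7, 39.4]
tcp_rot: [-2.184, -2.248, 0.006]
force: [-0.3, 0.2, -1.8]
gripper_width: 18.0
gripper_force: 29.7
```

Call:
play_rows --pt "0 0 -2 0 0" --pt "0 0 -3.2 0 0" --pt "0 0 -3.6 0 0" --pt "0 0 -3.6 0 0" --pt "0 0 -3.6 0 0"

```text
clock: 15.32
ee_pos: [604.5, -284.8, 7.2]
tcp_rot: [2.186, 2.255, 0.001]
force: [-0.5, 0.3, -2.5]
gripper_width: 18.4
gripper_force: 29.7
```

Call:
play_rows --pt "0 0 0 0 0.5" --pt "0 0 0 0 0.5" --pt "0 0 0 0 0.5" --pt "0 0 6 0 0.5" --pt "0 0 11.6 0 0.5"

```text
clock: 15.95
ee_pos: [603.7, -284.6, 123.6]
tcp_rot: [-2.186, -2.255, 0.0]
force: [1.1, -1.1, 0.3]
gripper_width: 44.2
gripper_force: 0.0
```

```bash
python3 - <<'E'
from h import *
np.set_printoptions(precision=1,suppress=True)
r=snap('top','t1')
for n,z in dict(big_spanner=5,small_spanner=5,pliers=5,level=8,shelf=0,mat=0,till=0).items():
    for d in eyes.spot_point('top',n)[:1]: print(n,round(d['p'],2),ray(r,d['location'],z))
a=cv2.imread('pics/t1.png')[100:340,120:460]; cv2.imwrite('pics/t1c.png',cv2.resize(a,None,fx=2.35,fy=2.35,interpolation=cv2.INTER_CUBIC))
E
```

```text
big_spanner 0.56 [ 600.8 -278.8    5. ]
small_spanner 0.64 [ 526.  -283.2    5. ]
level 0.76 [608.  -11.4   8. ]
shelf 0.71 [562.4 271.6   0. ]
mat 0.6 [ 523.5 -285.     0. ]
till 0.83 [604.3 -12.9   0. ]
```

View pics/t1c.png

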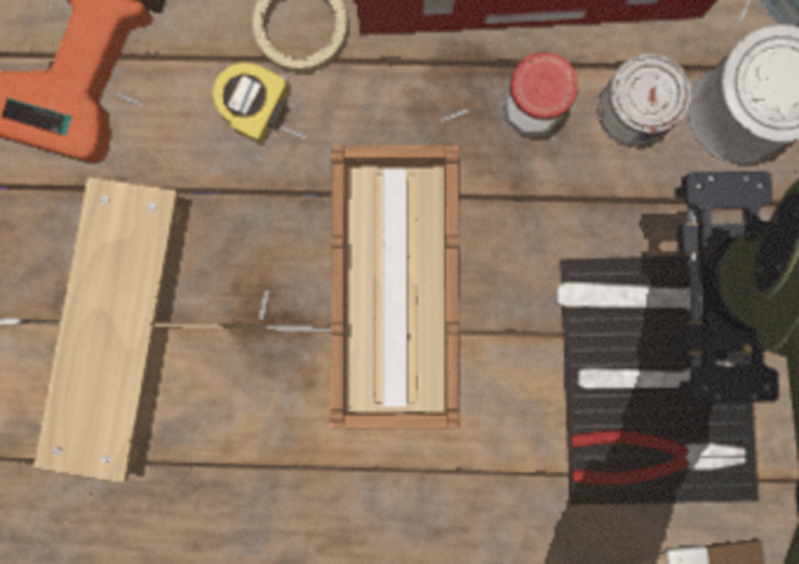

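Call:
play_rows --pt "0 3 0 0.17 0.6" --pt "0 6 0 0.34 0.6" --pt "0.1 9 0 0.51 0.6" --pt "0.1 12 0 0.68 0.6" --pt "0.2 15 0 0.85 0.6"

```text
clock: 16.98
ee_pos: [605.1, -133.6, 121.4]
tcp_rot: [-1.053, -2.957, 0.0]
force: [-0.3, -0.1, 1.0]
gripper_width: 52.7
gripper_force: 0.0
```

Call:
play_rows --pt "0 3 0 0.17 0.6" --pt "0 6 0 0.34 0.6" --pt "0 9 0 0.51 0.6" --pt "0 12 0 0.66 0.6" --pt "0 12.4 0 0.714 0.6"

```text
clock: 17.6
ee_pos: [605.4, -7.8, 121.8]
tcp_rot: [0.047, -3.14, -0.004]
force: [0.0, -0.4, 0.8]
gripper_width: 52.8
gripper_force: 0.0
```

Call:
play_rows --pt "0 0 0 0 0.6" --pt "0 0 0 0 0.6"

```text
clock: 17.85
ee_pos: [605.8, -13.0, 122.3]
tcp_rot: [0.032, -3.141, 0.002]
force: [0.8, 0.7, -0.1]
gripper_width: 53.0
gripper_force: 0.0
```

```bash
python3 - <<'E'
from h import *
from scipy.spatial.transform import Rotation as R
np.set_printoptions(precision=2,suppress=True)
s=state();M=R.from_rotvec(s['tcp_rot']).as_matrix();print(s['ee_pos'],np.arctan2(M[1,1],M[0,1]),s['joints'])
w=snap('wrist','w2');print([proj(w,p) for p in ([606,.5,56],[606,-21.5,56],[722,-7,56],[490,-13,56])])
for d in eyes.spot_point('wrist','level')[:1]: print(d['p'],ray(w,d['location'],8))
E
```

```text
[605.84 -13.01 122.3 ] 1.5911417489132929 [ 0.19  0.85 -0.44  1.71  0.52  0.7   1.07]
[array([297.76, 222.46]), array([266.73, 221.85]), array([283.22, 355.38]), array([282.59,  40.43])]
0.89 [608.34 -10.79   8.  ]
```

View pics/w2.png

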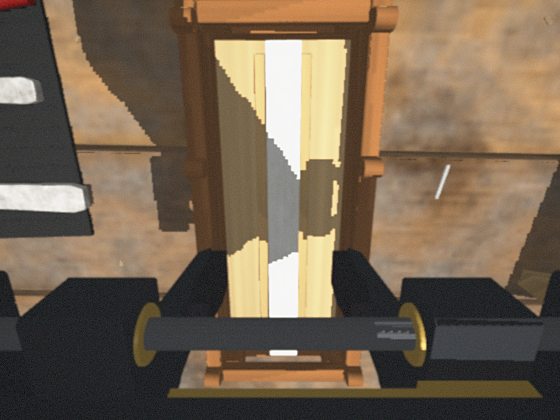

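Call:
play_rows --pt "0 0 -3 0 0.6" --pt "0 0 -6 0 0.6" --pt "0 0 -8 0 0.6" --pt "0 0 -9.4 0 0.6" --pt "0 0 -9.4 0 0.6"

```text
clock: 18.58
ee_pos: [605.6, -10.8, 28.1]
tcp_rot: [0.038, -3.14, 0.0]
force: [-0.7, -0.1, 0.3]
gripper_width: 53.0
gripper_force: 0.0
```

Call:
play_rows --pt "0 0 0 0 0.4" --pt "0 0 0 0 0" --pt "0 0 0 0 0" --pt "0 0 0 0 0" --pt "0 0 0 0 0"

```text
clock: 19.2
ee_pos: [606.3, -10.6, 29.2]
tcp_rot: [-0.038, 3.141, 0.0]
force: [-0.5, 0.9, 4.0]
gripper_width: 21.4
gripper_force: 30.0
```

Call:
play_rows --pt "0 0 3 0 0" --pt "0 0 7 0 0" --pt "0 0 11 0 0" --pt "0 3 11 0 0" --pt "-0.7 8 11 -0.02 0"

```text
clock: 19.82
ee_pos: [599.5, 66.9, 138.6]
tcp_rot: [0.003, 3.141, -0.003]
force: [-0.3, 1.1, -3.0]
gripper_width: 22.0
gripper_force: 30.0
```

Call:
play_rows --pt "-1 5 0 -0.03 0" --pt "-2 10 0 -0.06 0" --pt "-3 15 0 -0.1 0" --pt "-4 19 0 -0.138 0" --pt "-4 20.2 0 -0.138 0"

```text
clock: 20.45
ee_pos: [556.6, 275.4, 138.3]
tcp_rot: [-0.201, -3.133, -0.003]
force: [-0.7, -0.5, -3.0]
gripper_width: 22.0
gripper_force: 30.0
```

Call:
play_rows --pt "0 0 0 0 0" --pt "0 0 0 0 0"

```text
clock: 20.7
ee_pos: [559.7, 268.3, 138.2]
tcp_rot: [-0.214, -3.134, 0.004]
force: [0.4, -0.3, -3.4]
gripper_width: 21.7
gripper_force: 30.0
```

```bash
python3 - <<'E'
from h import *
from scipy.spatial.transform import Rotation as R
np.set_printoptions(precision=2,suppress=True)
s=state();M=R.from_rotvec(s['tcp_rot']).as_matrix();print(s['ee_pos'],np.arctan2(M[1,1],M[0,1]))
w=snap('wrist','w3')
u=np.array([np.cos(-.135),np.sin(-.135)]);v=np.array([-u[1],u[0]]);c=np.array([559,271])
im=cv2.imread('pics/w3.png')
for a,b in ((-145,-45),(-145,45),(145,-45),(145,45),(-145,0),(0,-45),(0,45)):
    p=proj(w,[*(c+a*u+b*v),60]);print(a,b,p)
    if 0<p[0]<560 and 0<p[1]<420: cv2.circle(im,tuple(int(x) for x in p),2,(0,0,255),-1)
cv2.imwrite('pics/w3m.png',im)
for d in eyes.spot_point('wrist','shelf')[:1]: print(d['p'],ray(w,d['location'],0))
E
```

```text
[559.69 268.33 138.22] 1.4342665616657864
-145 -45 [208.62 -10.94]
-145 45 [357.05 -11.32]
145 -45 [231.01 370.71]
145 45 [333.29 370.8 ]
-145 0 [282.79 -11.13]
0 -45 [221.88 214.99]
0 45 [342.98 214.93]
```

View pics/w3m.png

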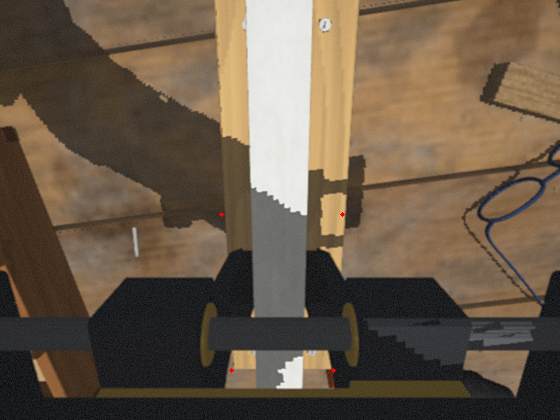

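Call:
play_rows --pt "0 0.1 0 0 0" --pt "0 0.1 -2 0 0" --pt "0 0.1 -4 0 0" --pt "0 0.1 -5.2 0 0" --pt "0 0.1 -5.6 0 0"

```text
clock: 21.42
ee_pos: [558.8, 272.0, 82.2]
tcp_rot: [-0.21, -3.134, 0.001]
force: [0.6, -0.9, -2.3]
gripper_width: 21.7
gripper_force: 30.0
```

Call:
play_rows --pt "0 0 -0.1 0 0" --pt "0 0 -0.1 0 0" --pt "0 0 -0.1 0 0"

```text
clock: 21.8
ee_pos: [559.3, 272.5, 82.3]
tcp_rot: [0.21, 3.134, 0.001]
force: [-0.4, -0.0, -2.3]
gripper_width: 21.6
gripper_force: 30.0
```

Call:
play_rows --pt "0 0 -0.1 0 0" --pt "0 0 -0.1 0 0" --pt "0 0 -0.1 0 0"

```text
clock: 22.18
ee_pos: [559.3, 272.5, 81.3]
tcp_rot: [0.21, 3.134, 0.001]
force: [0.3, -0.6, 4.2]
gripper_width: 21.7
gripper_force: 30.0
```

Call:
play_rows --pt "0 0 0 0 0.5" --pt "0 0 0 0 0.5" --pt "0 0 0 0 0.5" --pt "0 0 2 0 0.5" --pt "0 0 6 0 0.5"

```text
clock: 22.8
ee_pos: [558.2, 271.8, 141.1]
tcp_rot: [-0.21, -3.132, 0.002]
force: [0.8, 0.7, 1.0]
gripper_width: 44.1
gripper_force: 0.0
```

Call:
play_rows --pt "0 0 3 0 0.5" --pt "0 0 6 0 0.5" --pt "0 0 6 0 0.5"

```text
clock: 23.18
ee_pos: [560.5, 273.5, 204.5]
tcp_rot: [0.21, 3.129, 0.006]
force: [-0.1, 0.2, -0.6]
gripper_width: 43.9
gripper_force: 0.0
```

```bash
python3 - <<'E'
from h import *
np.set_printoptions(precision=2,suppress=True)
print(state()['ee_pos'])
w=snap('wrist','w4')
r=snap('top','t2')
for c,k in (('wrist',w),('top',r)):
  for n,z in (('shelf',0),('level',60)):
    for d in eyes.spot_point(c,n)[:1]: print(c,n,d['p'],ray(k,d['location'],z))
E
```

```text
[560.54 273.5  204.46]
wrist shelf 0.88 [556.87 271.57   0.  ]
wrist level 0.89 [562.59 273.96  60.  ]
top shelf 0.79 [562.32 275.     0.  ]
```

View pics/w4.png

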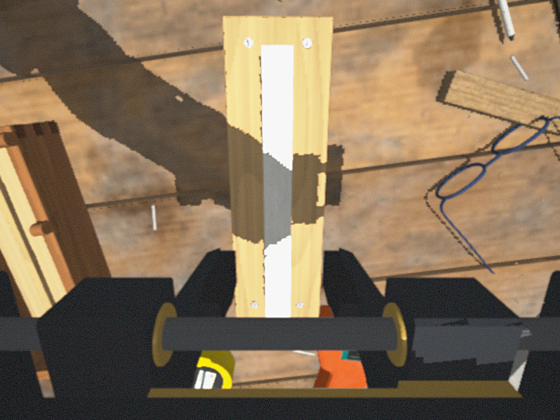

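Call:
play_rows --pt "0.4 -5.5 0 -0.16 0.5" --pt "0.8 -11 -1 -0.32 0.5" --pt "1.2 -16.5 -2 -0.48 0.5" --pt "1.6 -22 -3 -0.64 0.5" --pt "2 -27.5 -4 -0.8 0.5"

```text
clock: 24.1
ee_pos: [578.7, -4.4, 159.8]
tcp_rot: [-1.421, -2.801, 0.001]
force: [0.4, 0.7, 0.4]
gripper_width: 44.2
gripper_force: 0.0
```

Call:
play_rows --pt "0.5 -5.5 -1 -0.16 0.5" --pt "1 -11 -2 -0.32 0.5" --pt "1.5 -16.5 -3 -0.48 0.5" --pt "2 -22 -3.8 -0.606 0.5" --pt "2.5 -27.5 -3.8 -0.606 0.5"

```text
clock: 24.72
ee_pos: [603.3, -278.7, 121.0]
tcp_rot: [-2.185, -2.253, 0.002]
force: [0.8, -0.9, -0.5]
gripper_width: 44.1
gripper_force: 0.0
```

Call:
play_rows --pt "0 -0.7 0 0 0.5" --pt "0 -0.7 -4 0 0.5" --pt "0 -0.7 -7 0 0.5" --pt "0 -0.7 -7 0 0.5" --pt "0 -0.7 -7 0 0.5"

```text
clock: 25.35
ee_pos: [604.8, -284.1, 53.6]
tcp_rot: [2.185, 2.256, 0.001]
force: [-0.2, 0.1, 0.0]
gripper_width: 44.0
gripper_force: 0.0
```

```bash
python3 - <<'E'
from h import *
np.set_printoptions(precision=2,suppress=True)
print(state()['ee_pos'],state()['tcp_rot'])
w=snap('wrist','w5')
for n in ('big_spanner','small_spanner'):
    for d in eyes.spot_point('wrist',n)[:2]: print(n,d['p'],ray(w,d['location'],5))
r=snap('top')
for n,z in (('shelf',0),('level',60),('shelf',0)):
    for d in eyes.spot_point('top',n)[:1]: print(n,d['p'],ray(r,d['location'],z))
hsv=cv2.cvtColor(r['color'],cv2.COLOR_RGB2HSV)
m=((hsv[...,1]<40)&(hsv[...,2]>150)).astype(np.uint8);m[:,:130]=0;m[:,205:]=0;m[:165]=0;m[310:]=0
k,l,st,_=cv2.connectedComponentsWithStats(m);i=1+np.argmax(st[1:,4])
b=cv2.minAreaRect(np.argwhere(l==i)[:,::-1].astype(np.float32));print(b,ray(r,b[0],108),[ray(r,p,108)[:2] for p in cv2.boxPoints(b)])
E
```

```text
[ 604.78 -284.14   53.55] [2.19 2.26 0.  ]
big_spanner 0.66 [ 603.04 -274.16    5.  ]
small_spanner 0.83 [ 521.79 -279.29    5.  ]
shelf 0.75 [561.  269.3   0. ]
level 0.66 [562.9  273.29  60.  ]
shelf 0.75 [561.  269.3   0. ]
((158.0964813232422, 238.75241088867188), (10.81901741027832, 111.80320739746094), 10.407711029052734) [558.57 272.81 108.  ] [array([440.49, 301.19]), array([682.52, 267.85]), array([678.68, 243.94]), array([436.93, 277.68])]
```

View pics/w5.png

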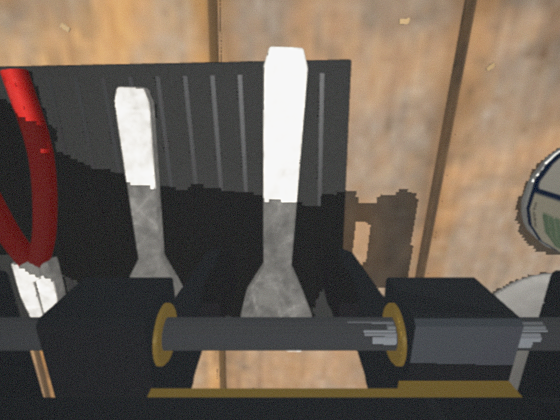

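Call:
play_rows --pt "0 0 -3 0 0.5" --pt "0 0 -4.6 0 0.5" --pt "0 0 -4.6 0 0.5" --pt "0 0 -4.6 0 0.3" --pt "0 0 -4.6 0 0"

```text
clock: 26.32
ee_pos: [604.1, -284.8, 6.8]
tcp_rot: [2.187, 2.255, 0.0]
force: [-1.3, -0.3, 0.9]
gripper_width: 26.2
gripper_force: 0.0
```

Call:
play_rows --pt "0 0 0 0 0" --pt "0 0 0 0 0" --pt "0 0 0 0 0" --pt "0 0 3 0 0" --pt "0 0 8 0 0"

```text
clock: 26.95
ee_pos: [601.9, -283.8, 85.2]
tcp_rot: [-2.183, -2.252, 0.003]
force: [0.6, -0.6, -2.1]
gripper_width: 18.2
gripper_force: 29.7
```

Call:
play_rows --pt "0 0 3.6 0 0" --pt "1.5 5 3.6 0 0" --pt "3 10 3.6 0 0" --pt "4.5 15 3.6 0 0" --pt "6 20 3.6 0 0"

```text
clock: 27.58
ee_pos: [663.7, -83.1, 122.2]
tcp_rot: [-2.186, -2.255, 0.001]
force: [0.7, -0.5, -2.9]
gripper_width: 18.2
gripper_force: 29.7
```

Call:
play_rows --pt "1.5 4.5 0 0 0" --pt "2.3 6.8 0 0 0" --pt "2.3 6.8 -2 0 0" --pt "2.3 6.8 -4.5 0 0" --pt "2.3 6.8 -5.5 0 0"

```text
clock: 28.2
ee_pos: [684.3, -20.9, 64.7]
tcp_rot: [-2.189, -2.25, 0.01]
force: [0.6, -0.8, -2.7]
gripper_width: 18.2
gripper_force: 29.7
```

Call:
play_rows --pt "0 0 -0.4 0 0" --pt "0 0 -0.4 0 0" --pt "0 0 -0.4 0 0"

```text
clock: 28.58
ee_pos: [687.3, -17.7, 64.0]
tcp_rot: [2.187, 2.254, 0.001]
force: [-0.4, -0.5, -1.8]
gripper_width: 18.2
gripper_force: 29.7
```

Call:
play_rows --pt "0 0 -0.1 0 0" --pt "0 0 -0.1 0 0.5" --pt "0 0 -0.1 0 0.5" --pt "0 0 1 0 0.5" --pt "0 0 6 0 0.5"

```text
clock: 29.2
ee_pos: [684.7, -16.5, 121.9]
tcp_rot: [-2.183, -2.253, 0.007]
force: [0.7, -0.5, 1.3]
gripper_width: 44.3
gripper_force: 0.0
```

Call:
play_rows --pt "-3 -5 0 0 0.5" --pt "-6 -10 0 0 0.5" --pt "-9 -15 0 0 0.5" --pt "-12 -20 0 0 0.5" --pt "-15 -25 0 0 0.5"

```text
clock: 29.82
ee_pos: [536.5, -268.4, 124.7]
tcp_rot: [2.185, 2.255, 0.001]
force: [0.8, -0.2, 0.4]
gripper_width: 44.5
gripper_force: 0.0
```

Call:
play_rows --pt "-1.6 -2.1 0 0 0.5" --pt "-1.6 -2.1 -5 0 0.5" --pt "-1.6 -2.1 -10 0 0.5" --pt "-1.6 -2.1 -11.7 0 0.5" --pt "-1.6 -2.1 -11.7 0 0.5"

```text
clock: 30.45
ee_pos: [521.4, -287.8, 7.4]
tcp_rot: [2.186, 2.256, 0.0]
force: [-0.5, 0.1, -0.1]
gripper_width: 44.3
gripper_force: 0.0
```

Call:
play_rows --pt "0 0 0 0 0.3" --pt "0 0 0 0 0" --pt "0 0 0 0 0" --pt "0 0 0 0 0"

```text
clock: 30.95
ee_pos: [521.3, -287.8, 7.2]
tcp_rot: [2.186, 2.255, 0.001]
force: [-0.2, 0.2, 2.8]
gripper_width: 14.5
gripper_force: 30.0
```

Call:
play_rows --pt "0 0 3 0 0" --pt "0 0 8 0 0" --pt "0 0 11.6 0 0" --pt "1.5 5 11.6 0 0" --pt "3 10 11.6 0 0"

```text
clock: 31.58
ee_pos: [551.1, -187.3, 123.1]
tcp_rot: [2.189, 2.253, 0.0]
force: [0.4, -0.5, -2.9]
gripper_width: 14.4
gripper_force: 29.9
```

Call:
play_rows --pt "1.5 5 0 0 0" --pt "3 10 0 0 0" --pt "4.5 14.5 0 0 0" --pt "5.3 16.8 0 0 0" --pt "5.3 16.8 -1 0 0"

```text
clock: 32.2
ee_pos: [604.8, -16.5, 112.5]
tcp_rot: [-2.181, -2.26, -0.004]
force: [-0.3, 0.2, -3.0]
gripper_width: 14.5
gripper_force: 30.0
```

Call:
play_rows --pt "0 0 -2 0 0" --pt "0 0 -3.5 0 0" --pt "0 0 -4.5 0 0" --pt "0 0 -4.9 0 0" --pt "0 0 -4.9 0 0"

```text
clock: 32.83
ee_pos: [604.0, -20.3, 64.1]
tcp_rot: [2.187, 2.255, -0.0]
force: [0.8, -0.8, -1.3]
gripper_width: 14.3
gripper_force: 30.0
```

Call:
play_rows --pt "0 0 -0.1 0 0" --pt "0 0 -0.1 0 0.5" --pt "0 0 -0.1 0 0.5" --pt "0 0 1 0 0.5" --pt "0 0 6 0 0.5"

```text
clock: 33.45
ee_pos: [602.1, -19.5, 122.5]
tcp_rot: [-2.184, -2.253, 0.006]
force: [1.2, -0.6, 0.1]
gripper_width: 44.2
gripper_force: 0.0
```

Call:
play_rows --pt "-3.4 -5 0 0 0.75" --pt "-6.8 -10 0 0 0.75" --pt "-10.2 -15 0 0 0.75" --pt "-13.6 -19.5 0 0 0.75" --pt "-16.2 -23.5 0 0 0.75"

```text
clock: 34.08
ee_pos: [440.7, -256.7, 124.5]
tcp_rot: [2.187, 2.254, -0.001]
force: [0.1, 0.0, -0.2]
gripper_width: 65.9
gripper_force: 0.0
```

Call:
play_rows --pt "0 0 0 0 0.75" --pt "0 0 -5 0 0.75" --pt "0 0 -10 0 0.75" --pt "0 0 -11.7 0 0.75" --pt "0 0 -11.7 0 0.75"

```text
clock: 34.7
ee_pos: [442.7, -253.9, 7.1]
tcp_rot: [2.185, 2.257, 0.001]
force: [0.2, -0.1, -0.6]
gripper_width: 66.0
gripper_force: 0.0
```

Call:
play_rows --pt "0 0 0 0 0.5" --pt "0 0 0 0 0" --pt "0 0 0 0 0" --pt "0 0 0 0 0"

```text
clock: 35.2
ee_pos: [442.8, -254.7, 7.5]
tcp_rot: [2.185, 2.255, 0.002]
force: [0.2, 1.5, 7.3]
gripper_width: 49.3
gripper_force: 29.7
```

Release opening must clear the small spanner: 0.7 does.

Call:
play_rows --pt "0 0 3 0 0" --pt "0 0 8 0 0" --pt "0 0 11.6 0 0" --pt "1.5 5 11.6 0 0" --pt "3 10 11.6 0 0"

```text
clock: 35.83
ee_pos: [472.3, -154.5, 123.3]
tcp_rot: [2.189, 2.252, 0.001]
force: [0.2, 0.3, -2.7]
gripper_width: 49.3
gripper_force: 29.8
```

Call:
play_rows --pt "1.5 5 0 0 0" --pt "3 10 0 0 0" --pt "4.5 14.5 0 0 0" --pt "5.3 16.8 0 0 0" --pt "5.3 16.8 -1 0 0"

```text
clock: 36.45
ee_pos: [525.9, 16.0, 112.8]
tcp_rot: [2.182, 2.26, 0.004]
force: [-0.6, -0.3, -1.8]
gripper_width: 49.0
gripper_force: 29.8
```

Call:
play_rows --pt "0 0 -2 0 0" --pt "0 0 -3.5 0 0" --pt "0 0 -4.5 0 0" --pt "0 0 -4.9 0 0" --pt "0 0 -4.9 0 0"

```text
clock: 37.08
ee_pos: [524.1, 12.3, 64.4]
tcp_rot: [-2.188, -2.254, 0.003]
force: [-1.7, -0.8, 3.9]
gripper_width: 49.1
gripper_force: 29.9
```

Call:
play_rows --pt "0 0 -0.1 0 0" --pt "0 0 -0.1 0 0.7" --pt "0 0 -0.1 0 0.7" --pt "0 0 1 0 0.7" --pt "0 0 6 0 0.7"

```text
clock: 37.7
ee_pos: [523.5, 13.3, 122.9]
tcp_rot: [-2.184, -2.254, 0.006]
force: [0.8, -0.4, 0.1]
gripper_width: 61.7
gripper_force: 0.0
```

Call:
play_rows --pt "-2 -5 2 0 0.7" --pt "-4 -10 4 0 0.7" --pt "-6 -15 6 0 0.7" --pt "-8 -20 8 0 0.7" --pt "-8 -25 8 0 0.7"

```text
clock: 38.33
ee_pos: [444.0, -238.8, 205.9]
tcp_rot: [2.186, 2.253, 0.001]
force: [1.5, -0.3, -0.3]
gripper_width: 61.9
gripper_force: 0.0
```

```bash
python3 - <<'E'
from h import *
np.set_printoptions(precision=1,suppress=True)
r=snap('top','t3');r2=snap('side','s3')
for c,k in (('top',r),('side',r2)):
  for n,z in dict(big_spanner=62,small_spanner=62,pliers=62,level=60,shelf=0).items():
    for d in eyes.spot_point(c,n)[:1]: print(c,n,round(d['p'],2),np.array(d['location']),ray(k,d['location'],z))
a=cv2.imread('pics/t3.png')[100:340,120:460]; cv2.imwrite('pics/t3c.png',cv2.resize(a,None,fx=2.35,fy=2.35,interpolation=cv2.INTER_CUBIC))
a=cv2.imread('pics/side0.png');b=cv2.imread('pics/s3.png')
cv2.imwrite('pics/s3c.png',cv2.resize(np.hstack([a[150:290,190:410],b[150:290,190:410]]),None,fx=1.8,fy=1.8,interpolation=cv2.INTER_CUBIC))
E
```

```text
top big_spanner 0.66 [287.  185.1] [689.7  -6.7  62. ]
top small_spanner 0.79 [287.8 223.7] [600.7 -10.7  62. ]
top pliers 0.76 [289.3 256.3] [526.5 -15.8  62. ]
top level 0.88 [163.8 239.7] [557.1 274.   60. ]
top shelf 0.89 [174.8 240. ] [557.5 264.2   0. ]
side big_spanner 0.82 [313.8 214.5] [686.2  -1.3  62. ]
side small_spanner 0.79 [279.9 220.9] [596.9 -16.7  62. ]
side pliers 0.9 [249.8 221.8] [525.9  -7.5  62. ]
side level 0.61 [244.6 174.2] [559.4 284.1  60. ]
```

View pics/t3c.png

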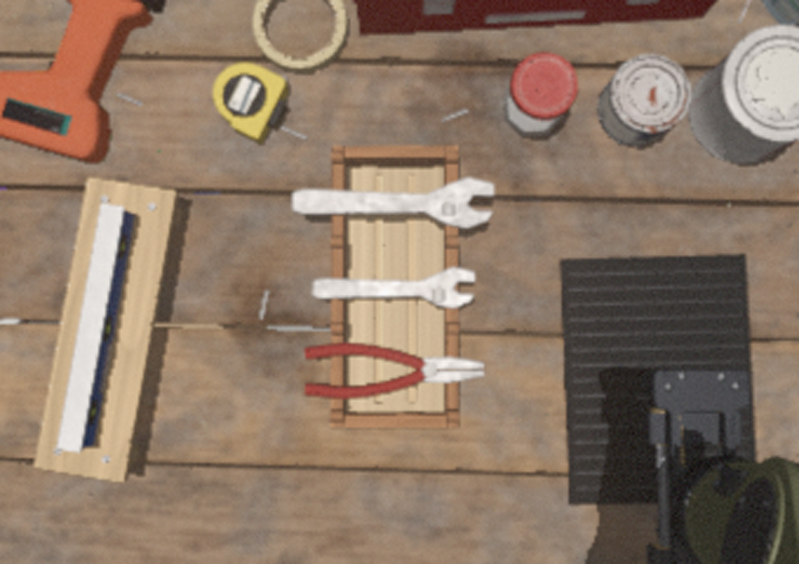

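View pics/s3c.png

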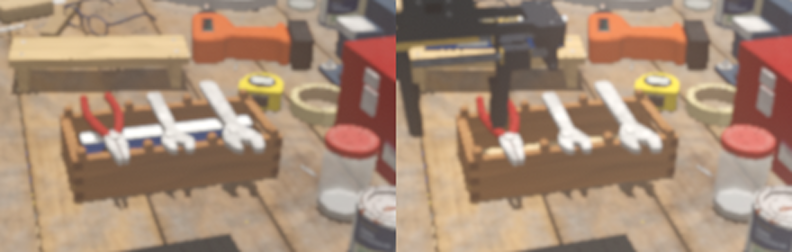

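The top view matches the start. The big spanner, small spanner and pliers lie in their notches within about 1 px, at crop rows 203, 288 and 370. The level stands along the middle of the shelf, and the gripper is clear of everything.

Call:
play_rows --pt "0 0 0 0 0.7" --pt "0 0 0 0 0.7" --pt "0 0 0 0 0.7"

```text
clock: 39.3
ee_pos: [445.0, -236.7, 203.7]
tcp_rot: [-2.187, -2.256, -0.0]
force: [-0.7, -1.1, 0.1]
gripper_width: 61.6
gripper_force: 0.0
```

```bash
python3 -c "
from plant import workorder
print(workorder.close_job())"
```

```text
the job is handed in; nothing more can be done
None
```

I've handed the job in: the level stands upright along the middle of the shelf, all three tools lie back in their original notches, and the jar and tape measure stand where they were; the hand-in gave no verdict, so this rests on my last pictures (about 39 s of 147 s used).

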